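# Reset the metal detector with its spring-return key

### The job

A rejected pack has been caught in the metal detector's reject bin, and the detector wants its supervisor reset: shut the bin's lid right down, then take the reset key (the one with the square bow) out of the key block and ease it past the sticky pins of the key switch on the control station until it is fully home. Only then turn it a quarter turn clockwise against its spring, and finish still gripping the key there, because the reset works only while the key is held turned. Do not press the emergency stop, and leave the other key and the rest of the bench where they are.

Things in the scene. Friction and masses are not known exactly. Their poses are not given: they have to be found in the camera images.
- reject_bin: Sheet-steel reject bin, 180 x 200 x 110 mm (x, y, z), fixed, on the left of the bench. Origin: centre of its underside; its x axis points from its front (robot side) to its back, where the lid is hinged and a packs' chute comes in.
- lid (a joint): Angle of the bin's lid, rad: 0 = shut on the rim, grows as it opens upwards; starts 0.5 to 1.0. The stiff hinge (0.5 N m of friction) holds it where it is left; 3 to 6 N down on its upper face closes it. Plate 186 x 208 x 4 mm; on top, across its width, a round bar handle 90 mm long, its axis 155 mm from the hinge and 39 mm above the lid's underside; bare from 25 to 140 mm from the hinge.
- lid_hinge (a point): Middle of the hinge line at the bin's back edge, at the lid's underside, 110 mm above the bench. Turns with the lid: x lies in the lid and points from its front edge to the hinge, y is the hinge line, z stands on the lid's upper face.
- lid_front (a point): Middle of the lid's front edge, on its upper face, 186 mm from the hinge.
- key_block: White plastic block, 50 x 150 x 42 mm (long side y), fixed. Two upright slots 74 mm apart along y hold the two keys, blade down, flange resting on the block's top; the keys lift straight out. Which key stands in which slot varies. Origin: centre of its underside.
- reset_key: Key with a black SQUARE bow, 32 wide (y) x 9 thick (x) x 30 mm high, 12 to 42 mm above the origin; below it a neck, a round flange 22 mm across, and a double-sided blade 12 wide (y) x 4 thick (x) x 24 mm long, tip rounded; works either way round. Origin: on the axis where blade meets flange, 42 mm above the bench at the start; z points to the bow. 30 g. Pinch the bow's flats from above.
- round_key: The other key, not to be moved: the same, but with a smaller ROUND bow, 24 mm across, its top 36 mm above the origin. Same origin.
- control_station: Grey control box 170 x 130 x 90 mm (x, y, z), fixed. On its top: the key switch, 40 mm from the centre towards -x, with a round steel bezel 26 mm inside and 42 mm outside that stands 6 mm above the cylinder's face (the key's flange passes inside it); an emergency stop and a green button on the +x half; a lamp. Origin: centre of its underside.
- keyway (a point): Centre of the key slot's mouth, on the face of the brass cylinder that turns in the key switch, 90 mm above the bench; the key is home when its origin is here. The slot runs straight down, 13.6 mm along this point's y and 5.6 mm along x (0.8 mm of play each side), mouth bevelled 2.5 mm. Sprung pins 9 and 16 mm down rub the blade's edges: each takes 6 to 15 N; wiggling a few degrees eases them.
- cylinder (a joint): Angle of the key switch's cylinder, rad: 0 at rest, grows clockwise seen from above, stop at 1.57. A spring (0.01 N m at rest, 0.09 N m at the stop) turns it back when it is not held. The blade has about 0.13 rad of play in the slot, so the cylinder lags that far or a little more behind the key. The point keyway turns with it.
- estop (a joint): Travel of the emergency stop's red mushroom (38 mm across), m: 0 = up, 0.006 = pressed. Not to be pressed.
- estop_top (a point): Top centre of the emergency stop, 108 mm above the bench.
- pack_in_bin: The rejected cheese pack, 70 x 100 x 35 mm, lying in the bin; stays there. Origin: centre of its underside.
- cheese_block: Packed cheese block, 60 x 110 x 40 mm, bystander. Origin: centre of its underside.
- small_wheel: Small round cheese, 96 mm across, 36 mm high, bystander. Origin: centre of its underside.
- test_stick: White plastic test stick, 160 x 18 x 10 mm, bystander. Origin: centre of its underside.
- label_roll: Roll of paper labels, 70 mm across, 45 mm high, bystander. Origin: centre of its underside.
- marker: Marker pen, 135 x 15 x 12 mm, bystander. Origin: near its middle, at its underside.
- sanitizer: White bottle, 64 mm across, 150 mm high, bystander. Origin: centre of its underside.

How it is judged:
On the way, in this order (a step that is already met when the one before it is completed fails the run):
1. the reject bin's lid is shut (value of joint lid below 0.04 rad), for 0.2 s.
2. the reset key is fully home in the key switch, not yet turned (z of reset_key in the frame of keyway below 0.002 m and horizontal distance between reset_key and keyway below 0.003 m and value of joint cylinder below 0.35 rad), for 0.1 s.
3. the cylinder is turned a quarter with the key (z of reset_key in the frame of keyway below 0.002 m and horizontal distance between reset_key and keyway below 0.003 m and value of joint cylinder above 1.2 rad), for 0.2 s.
At the end, for the whole second after the job is handed in: Key home in the switch (flange within 2 mm of the cylinder's face, within 3 mm of its axis), cylinder turned clockwise at least 1.2 rad (a quarter less the blade's play), fingers still on the key with over 2 N through the last second, and the bin lid shut within 0.04 rad (all of step 3 and value of joint lid below 0.04 rad and contact force between the fingers and reset_key above 2 N); the arm keeps its last pose, push and grip.
It fails at once if the cylinder is turned more than 20 degrees before the key is home (value of joint cylinder above 0.35 rad and z of reset_key in the frame of keyway above 0.004 m).
It fails at once if the emergency stop is pressed (value of joint estop above 0.003 m).
It fails at once if the other key is moved by more than 15 mm (distance of round_key from where it was at the start of the episode above 0.015 m).
It fails at once if a bystander on the bench is moved by more than 30 mm (distance of any of cheese_block, small_wheel, test_stick, label_roll, marker, sanitizer from where it was at the start of the episode above 0.03 m).
It fails at once if the rejected pack is taken out of the bin (distance of pack_in_bin from where it was at the start of the episode above 0.06 m).
It also fails if it takes over 64 s, if anything falls off the work surface, if the arm or the gripper's body presses on something with over 40 N, if the wrist force passes 120 N, or if a joint passes its speed limit or range.

### The arm

A 6-joint arm with a two-finger parallel gripper is mounted at the origin on the work surface. World frame = base frame: x ahead of the robot, y to its left, z up, the work surface at z = 0. Lengths are in m, angles in rad, forces in N, time in s.
With the tool pointing down it reaches from about 0.25 to 0.725 m from the base axis. Payload 4 kg.
Tool frame: the origin (TCP) lies at the very end of the fingers, on their centre line; the grasp point (between the pads) lies bot.grasp_offset behind it (bot.grasp_offset is the distance from the TCP to the grasp point, in m); z points along the fingers, y is the direction in which the jaws open and shut (so a half turn about z gives the same grasp; the last joint's range is limited). The gripper opens to 85 mm and grips with 20 to 120 N. Pads are 22 mm wide; open, the fingers measure 114 mm over their backs; the gripper's body (76 mm by 85 mm) begins 54 mm behind the grasp point. The pads swing forward as they close: fully open they stand 13 mm farther back than shut.
Start: joints at [1.328, 0.241, 0.005, 1.335, 0, 1.571], TCP at [0.12, 0.485, 0.231] pointing down, gripper open.
Joint ranges: [-2.72, 2.72], [-1.05, 1.87], [-1.09, 1.28], [-1.99, 2.15], [-1.42, 1.44], [-3.14, 3.14]. Speed limits (rad/s): [2.79, 2.79, 3.14, 3.14, 3.14, 3.14].

### API

Orientations are given as a unit quaternion [x, y, z, w].
In Python, from workcell import bot gives the robot as it stands. The module is installed in compiled form; this text tells all that it offers.
- The arm moves only by the shell command python3 -m jog 'ROWS' [OPENING]. ROWS is JSON, a list that holds one entry, the list of rows, each a list of 6 numbers: the shift along the tool's x, y, z in m, then the turn, a rotation vector about the tool's x, y, z in degrees. In form: [[[dx, dy, dz, wx, wy, wz], ...]]. A call has 1 to 12 rows; each row shifts and turns the pose as measured when the row begins, along the tool's axes as they then stand; what a row does not reach is not made up. A row lasts 1/8 s, in which the tool goes at most 62.5 mm and 10.7 degrees, less where a joint would pass 70% of its speed; a pose out of reach is approached as far as the arm can. A call is refused whole if a number of a shift passes 0.0625 or a number of a turn 10.7, either way. A call with a gripper value outside its range is refused whole. OPENING is the finger opening in m, from 0 to 0.0854, set as the call begins (- or left out, the last holds). The fingers move at their own pace and stop on an object; the grip force is fixed at half the most. Time passes only in rows, so rows that do not move let the fingers close. It gives the time, the measured TCP pose, the force and the opening at its end, in the units of the state.
- bot.get_obs(): the state, without advancing time (a new reading comes with each control period).
- bot.camera(name): name is "scene" or "side" or "wrist"; returns a dict with "pixels" (420x560x3 uint8, red, green, blue), "fx", "fy", "cx", "cy" (pixels), "k1" (the pictures are not rectified: a ray, as slopes to the right and down, at radius r is drawn at 1 + k1 r^2 times it, then the intrinsics apply), "rvec" (rotation vector, rad) and "tvec" (3), from world to camera coordinates, as OpenCV has them. Camera axes: x right, y down, z forward; pixel columns grow to the right and rows downward; lengths in m; the calibration is good to about 2 mm. A picture is of the moment at which its call begins. There is no depth.
- bot.job_done(): hands the job in, once; it reports no verdict.
The state is a dict: "clock": time; "joint_pos": joint angles; "joint_vel": joint speeds; "tau": joint torques, N m; "eef_pos": TCP position; "tool_rot": TCP orientation; "ft_force": force on the tool from outside, world axes, zero at the start; "ft_torque": the same for the moment, N m; "grip_width": finger opening in m.
Only numpy, scipy, OpenCV 4.12 (cv2) and the standard library are available. Lean on these libraries where they do the work, as an engineer would, in place of code of your own. Each camera call takes 0.05 s, during which the arm holds its last target. There are 200 camera calls.

## Working session

There is one attempt and no reset: what is moved stays moved. The work goes in short steps, Python scripts to look and compute and a shell command to move; the robot and the scene stay as the last step left them, time stands still between calls to the robot, and variables do not carry over. Pictures are saved under pics/ and viewed, on a budget of 10 in all, crops included, one or two more only if the job needs it, and the job is handed in when it is done.

```bash
mkdir -p pics
cat > h.py <<'E'
import numpy as np, cv2
from workcell import bot
from scipy.spatial.transform import Rotation as R
def cam(n,save=None):
    c=bot.camera(n)
    if save: cv2.imwrite('pics/'+save,c['pixels'][:,:,::-1])
    return c
def ray(c,u,v):
    x=(u-c['cx'])/c['fx'];y=(v-c['cy'])/c['fy'];rd=np.hypot(x,y);r=rd
    for _ in range(20): r=rd/(1+c['k1']*r*r)
    s=r/rd if rd>0 else 1
    M=R.from_rotvec(np.ravel(c['rvec'])).as_matrix();t=np.ravel(c['tvec'])
    d=M.T@np.array([x*s,y*s,1]);o=-M.T@t
    return o,d/np.linalg.norm(d)
def plane(c,u,v,z):
    o,d=ray(c,u,v);return o+d*(z-o[2])/d[2]
def tri(c1,p1,c2,p2):
    A=np.zeros((3,3));b=np.zeros(3);L=[]
    for c,p in((c1,p1),(c2,p2)):
        o,d=ray(c,*p);P=np.eye(3)-np.outer(d,d);A+=P;b+=P@o;L.append((P,o))
    X=np.linalg.solve(A,b);return X,[np.linalg.norm(P@(X-o)) for P,o in L]
def proj(c,X):
    M=R.from_rotvec(np.ravel(c['rvec'])).as_matrix();p=M@np.asarray(X,float)+np.ravel(c['tvec'])
    x,y=p[0]/p[2],p[1]/p[2];k=1+c['k1']*(x*x+y*y)
    return np.array([x*k*c['fx']+c['cx'],y*k*c['fy']+c['cy']])
E
python3 - <<'E'
from h import *
import pickle
d={}
for n in('scene','side','wrist'):
    c=cam(n,n+'0.png');d[n]=c
    print(n,c['fx'],c['k1'],ray(c,280,210))
pickle.dump(d,open('c0.pkl','wb'))
o=bot.get_obs();print(o['eef_pos'],o['tool_rot'],o['ft_force'],o['grip_width'],bot.grasp_offset)
E
```

```text
scene 398.3352455188654 -0.08599519427396804 (array([ 1.10100653, -0.3243665 ,  0.96642137]), array([-0.5065487 ,  0.25557521, -0.82346204]))
side 521.1392039838898 0.03558672980115301 (array([0.4576113 , 0.89451373, 1.25142911]), array([ 0.06468214, -0.64034305, -0.76536069]))
wrist 319.629883924279 -0.041802820878574024 (array([0.04983655, 0.50114483, 0.37270201]), array([ 0.28350923, -0.07269689, -0.95621006]))
[0.12007671 0.48487472 0.23059594] [ 1.21103665e-01  9.92639526e-01 -8.13640453e-04 -1.07673079e-04] [ 0.15593986 -1.03693834  0.16005027] 0.08527611960841767 0.0187
```

View pics/scene0.png

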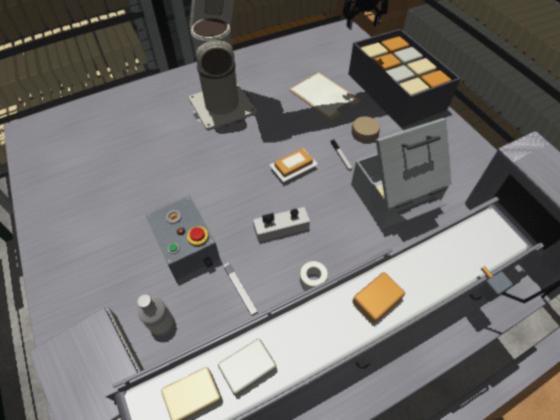

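View pics/side0.png

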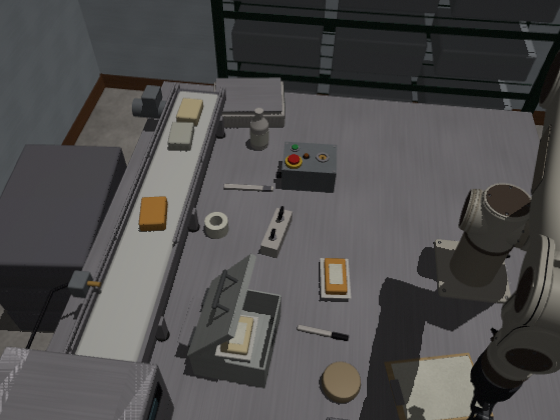

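The scene view shows the station at (180,235) with its red e-stop at (197,235) and the key switch at (173,216), the key block at (282,224), and the open bin at (405,170). In the side view the station is at (308,165), the block at (277,232) and the bin at (237,335). Next I'll enlarge the parts that matter in one montage.

Run:
```python
from h import *
import pickle
d=pickle.load(open('c0.pkl','rb'))
def t(n,x,y,w=100,h=75): # 4x
    return cv2.resize(d[n]['pixels'][y:y+h,x:x+w,::-1],(400,300),interpolation=cv2.INTER_CUBIC)
a=np.hstack([t('scene',350,115,),t('side',230,190)])
b=np.hstack([t('scene',245,190),t('scene',140,190)])
cv2.imwrite('pics/m1.png',np.vstack([a,b]))
c=d['scene']
print('keyswitch',plane(c,173,216,.096),'estop',plane(c,197,234,.108),'block keys',plane(c,268,218,.08),plane(c,295,214,.08))
c=d['side']
print('keyswitch',plane(c,322,157,.096),'estop',plane(c,293,160,.108),plane(c,273,235,.08),plane(c,281,211,.08))
```

```text
keyswitch [ 0.45263912 -0.3134554   0.096     ] estop [ 0.54189624 -0.27703924  0.108     ] block keys [ 0.56401681 -0.08947282  0.08      ] [ 0.58587595 -0.01948028  0.08      ]
keyswitch [ 0.44976106 -0.30736452  0.096     ] estop [ 0.53847439 -0.26945166  0.108     ] [0.56516372 0.00861631 0.08      ] [ 0.55324608 -0.08215646  0.08      ]
```

View pics/m1.png

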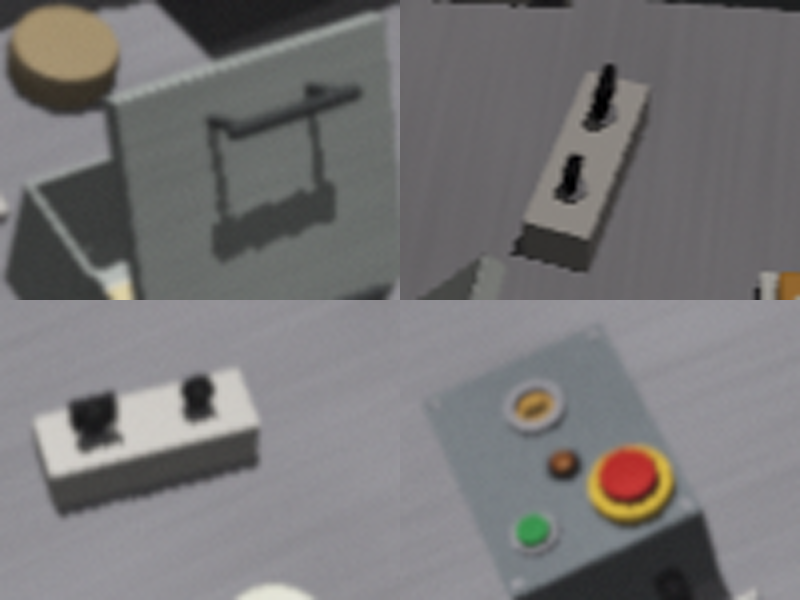

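The square bow stands in the block's lower-y slot, at scene (268,218). The round one is at (295,214). The lid's free edge in the scene runs from (377.5,140) to (446,118). I need the side view of the bin and the wrist picture to triangulate it.

Run:
```python
from h import *
import pickle
d=pickle.load(open('c0.pkl','rb'))
a=cv2.resize(d['side']['pixels'][250:400,185:285,::-1],(400,600),interpolation=cv2.INTER_CUBIC)
b=cv2.resize(d['wrist']['pixels'][:,:,::-1],(400,300),interpolation=cv2.INTER_AREA)
s=cv2.resize(d['scene']['pixels'][135:210,350:450,::-1],(400,300),interpolation=cv2.INTER_CUBIC)
cv2.imwrite('pics/m2.png',np.hstack([a,np.vstack([b,s])]))
```

```text
(no output)
```

View pics/m2.png

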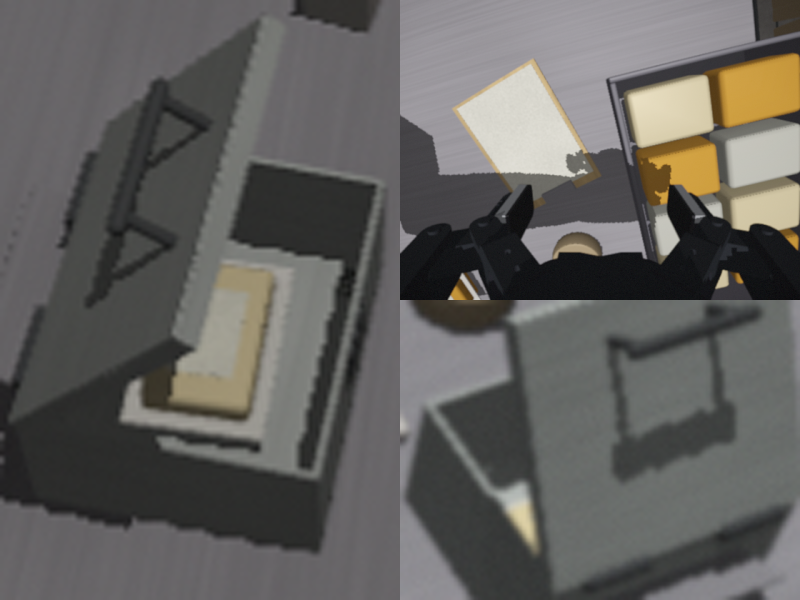

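Run:
```python
from h import *
import pickle
d=pickle.load(open('c0.pkl','rb'));S,D=d['scene'],d['side']
A,e=tri(S,(377.5,139.7),D,(250.5,254));print('lid front y-',A,e)
B,e=tri(S,(446.3,118),D,(228.75,334.5));print('lid front y+',B,e,np.linalg.norm(A-B))
r1=plane(D,281,295.75,.11);r2=plane(D,264.5,368,.11);r1s=plane(S,357.5,160.75,.11)
print('rim',r1,r2,r1s,np.linalg.norm(r1-r2))
h1=plane(D,188,355,.112);h2=plane(S,387.5,207.5,.112)
print('hinge y+',h1,'hinge y-',h2,np.linalg.norm(h1-h2))
F=(A+B)/2
yax=(B-A)/np.linalg.norm(B-A);print('yaw',np.degrees(np.arctan2(-yax[0],yax[1])),'rim yaw',np.degrees(np.arctan2(-(r2-r1)[0],(r2-r1)[1])))
print('F',F,'lid angle',np.arcsin((F[2]-.11-.0035)/.186))
# keys: square bow, station
for n,p in(('scene',(268.2,219)),):pass
```

```text
lid front y- [0.5918241  0.20606389 0.26085312] [np.float64(0.0016804886042893616), np.float64(0.0016804886042893676)]
lid front y+ [0.60692871 0.41508349 0.26254457] [np.float64(0.0012724814239787124), np.float64(0.001272481423978781)] 0.20957147843646828
rim [0.51785043 0.21899242 0.11      ] [0.53279378 0.41147683 0.11      ] [0.52391052 0.21758793 0.11      ] 0.19306359455535557
hinge y+ [0.71222044 0.40398767 0.112     ] hinge y- [0.69891696 0.19612016 0.112     ] 0.20829278917287414
yaw -4.133241629157957 rim yaw -4.439201041917189
F [0.5993764  0.31057369 0.26169885] lid angle 0.9219277114269191
```

```bash
python3 -m jog '[[[-0.02,0,-0.055,0,0,0],[-0.055,-0.012,-0.02,0,0,0],[-0.055,-0.012,0,0,0,0],[-0.055,-0.012,0,0,0,0],[-0.055,-0.012,0,0,0,0],[-0.055,-0.012,0,0,0,0],[-0.055,-0.012,0,0,0,0],[-0.055,-0.012,0,0,0,0],[-0.055,-0.012,0,0,0,0],[-0.055,-0.012,0,0,0,0]]]' 0
```

```text
clock: 1.4
eef_pos: [0.6052, 0.2516, 0.3038]
tool_rot: [0.116, 0.993, -0.004, -0.001]
ft_force: [0.2, 0.8, 0.6]
grip_width: -0.0
```

Run:
```python
from h import *
import pickle
d=pickle.load(open('c0.pkl','rb'))
# station: red cap, bezel ; block outline
for n in('scene','side'):
    im=d[n]['pixels'].astype(int);r,g,b=im[...,0],im[...,1],im[...,2]
    hsv=cv2.cvtColor(d[n]['pixels'],cv2.COLOR_RGB2HSV)
    box=(slice(195,260),slice(145,220)) if n=='scene' else (slice(140,192),slice(275,345))
    for nm,m in(('red',(r>130)&(g<60)),('brass',(r-b>35)&(r<220)&(hsv[...,0]>8)&(hsv[...,0]<25)&(g>60)),('green',(g-r>50))):
        mm=np.zeros(m.shape,np.uint8);mm[box]=m[box]
        k,l,s,c=cv2.connectedComponentsWithStats(mm)
        for i in range(1,k):
            if s[i][4]>5:print(n,nm,c[i].round(1),s[i])
    box=(slice(195,255),slice(245,320)) if n=='scene' else (slice(195,265),slice(250,300))
    m=((im.sum(2)<150)).astype(np.uint8)*0
    v=im.sum(2); m[box]=(v[box]<110)
    k,l,s,c=cv2.connectedComponentsWithStats(m)
    for i in range(1,k):
        if s[i][4]>8:print(n,'dark',c[i].round(1),s[i])
```

```text
scene red [196.5 233.5] [191 228  13  12 110]
scene brass [173.2 216.1] [169 213  10   7  54]
scene brass [197.7 236.7] [187 226  22  20 196]
scene brass [180.2 229.6] [178 228   5   5  19]
scene green [172.6 246.9] [169 244   8   7  43]
scene dark [293.7 213.3] [292 211   5   6  22]
scene dark [268.1 219.1] [264 215   9   9  51]
side brass [293.1 161.9] [285 155  18  12  74]
side brass [322.3 156.5] [319 155   8   4  24]
side green [294.5 146.3] [292 145   6   4  18]
side dark [280.3 213.4] [278 206   5  15  44]
side dark [272.2 233.6] [270 229   5  10  32]
```

```bash
python3 -m jog '[[[-0.018,-0.011,0.035,0,0,0],[0,0,0.03,0,0,0],[0,0,0.012,0,0,0],[0.003,0,0.012,0,0,0],[0.003,0,0.012,0,0,0],[0.004,-0.001,0.012,0,0,0],[0.004,-0.001,0.012,0,0,0],[0.004,-0.001,0.012,0,0,0],[0.004,-0.001,0.012,0,0,0]]]'
```

```text
clock: 2.52
eef_pos: [0.6004, 0.235, 0.1734]
tool_rot: [0.116, 0.993, 0.001, 0.007]
ft_force: [0.4, -0.5, 2.3]
grip_width: 0.0
```

```bash
python3 -m jog '[[[0.004,-0.001,0.012,0,0,0],[0.004,-0.001,0.012,0,0,0],[0.004,-0.001,0.012,0,0,0],[0.004,-0.001,0.012,0,0,0],[0,0,0.01,0,0,0],[0,0,0.008,0,0,0],[0,0,0.006,0,0,0]]]'
```

```text
clock: 3.4
eef_pos: [0.5827, 0.2354, 0.1144]
tool_rot: [0.116, 0.993, 0.003, 0.011]
ft_force: [-9.3, -3.8, 23.3]
grip_width: 0.0002
```

```bash
python3 -m jog '[[[0,0,0.003,0,0,0],[0,0,0,0,0,0],[0,0,-0.03,0,0,0],[0,0,-0.06,0,0,0],[0,0,-0.06,0,0,0]]]' 0.0854
python3 - <<'E'
from h import *
import pickle
d={n:cam(n) for n in('scene','side')}
pickle.dump(d,open('c1.pkl','wb'))
a=cv2.resize(d['side']['pixels'][250:400,185:285,::-1],(400,600),interpolation=cv2.INTER_CUBIC)
s=cv2.resize(d['scene']['pixels'][100:250,350:450,::-1],(400,600),interpolation=cv2.INTER_CUBIC)
cv2.imwrite('pics/m3.png',np.hstack([a,s]))
# station points & keys
S,D=d['scene'],d['side']
K,e=tri(S,(173.2,216.1),D,(322.3,156.5));print('switch',K,e,plane(S,173.2,216.1,.09))
G,e=tri(S,(172.6,246.9),D,(294.5,146.3));print('green',G,e)
E_,e=tri(S,(196.5,233.5),D,(293.1,160));print('estop',E_,e)
X,e=tri(S,(268.1,219.1),D,(280.3,213.4));print('square',X,e)
Y,e=tri(S,(293.7,213.3),D,(272.2,233.6));print('round',Y,e,np.linalg.norm(X-Y))
E
```

```text
clock: 4.03
eef_pos: [0.5757, 0.2334, 0.2575]
tool_rot: [0.116, 0.993, 0.001, 0.004]
ft_force: [0.8, 0.4, -0.6]
grip_width: 0.0848
switch [ 0.44941189 -0.31335068  0.09189103] [np.float64(0.0006611720393458749), np.float64(0.0006611720393459541)] [ 0.4487228  -0.31300642  0.09      ]
green [ 0.54116623 -0.34454921  0.09590514] [np.float64(0.0001493517626624355), np.float64(0.00014935176266249212)]
estop [ 0.53759672 -0.27667843  0.10224601] [np.float64(0.0013803405651044102), np.float64(0.0013803405651042948)]
square [ 0.55615975 -0.08652215  0.062712  ] [np.float64(0.0007121719000599602), np.float64(0.0007121719000601823)]
round [ 0.56969483 -0.01357145  0.05749169] [np.float64(0.0006040937837721461), np.float64(0.0006040937837723912)] 0.07437913234124524
```

View pics/m3.png

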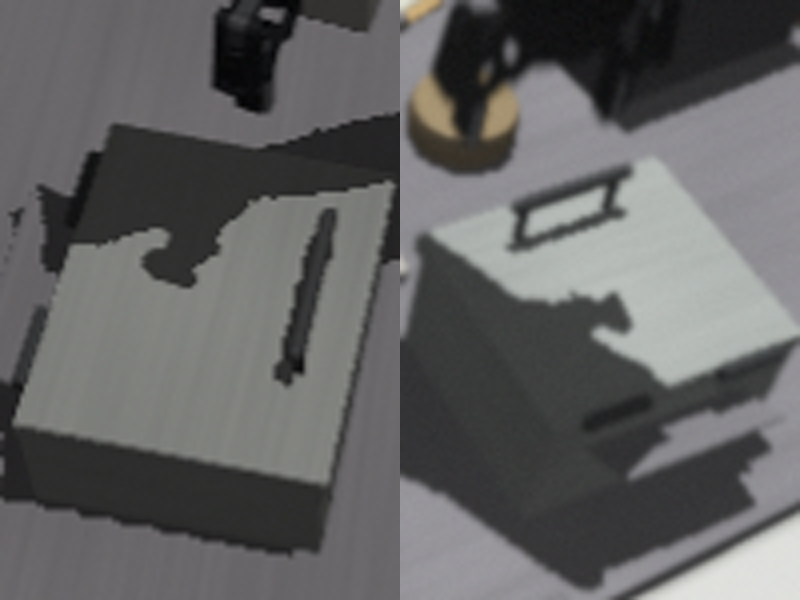

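```bash
python3 -m jog '[[[-0.007,-0.039,0,0,0,10.5],[-0.014,-0.037,0,0,0,10.5],[-0.02,-0.034,0,0,0,10.5],[-0.026,-0.03,0,0,0,10.5],[-0.031,-0.025,0,0,0,10.5],[-0.035,-0.019,0,0,0,10.5],[-0.038,-0.012,0,0,0,10.5],[-0.04,-0.005,0,0,0,10.5],[0,0,0.03,0,0,5],[0,0,0.02,0,0,0]]]'
python3 - <<'E'
from h import *
import pickle
c=cam('wrist','w1.png');pickle.dump(c,open('w1.pkl','wb'))
o=bot.get_obs();print(o['eef_pos'],R.from_quat(o['tool_rot']).as_matrix().round(3),o['joint_pos'])
E
```

```text
clock: 5.38
eef_pos: [0.5489, -0.0937, 0.196]
tool_rot: [0.792, 0.61, 0.002, -0.001]
ft_force: [0.5, -0.0, -0.4]
grip_width: 0.0854
[ 0.54759882 -0.09353442  0.19328759] [[ 0.255  0.967 -0.002]
 [ 0.967 -0.255  0.003]
 [ 0.003 -0.003 -1.   ]] [-0.17069228  0.37091406  0.08617511  1.28893091  0.00277607  1.65752934]
```

View pics/w1.png

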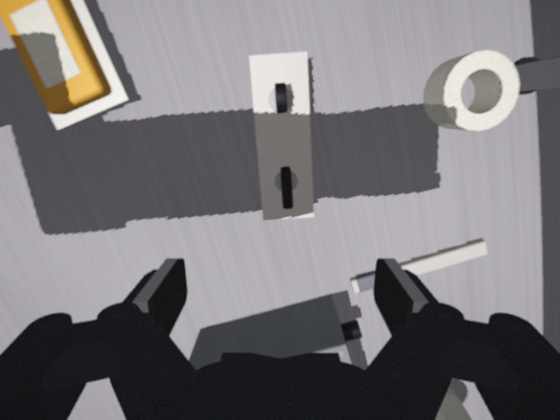

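The wrist view shows the block centred near (284,135). The square bow is at (287,188), its long side running almost along the image columns, and the round one is at (281,97).

Run:
```python
from h import *
import pickle
c=pickle.load(open('w1.pkl','rb'))
g=c['pixels'].astype(int).sum(2)
for y0,y1 in((75,120),(160,215)):
    m=np.zeros(g.shape,np.uint8);m[y0:y1,265:310]=g[y0:y1,265:310]<75
    k,l,s,ce=cv2.connectedComponentsWithStats(m);i=1+np.argmax(s[1:,4])
    ys,xs=np.nonzero(l==i);rc=cv2.minAreaRect(np.c_[xs,ys].astype(np.float32));print(rc,s[i])
    b=cv2.boxPoints(rc);e=[plane(c,*p,.084)[:2] for p in b];print(np.round(e,4).tolist())
P=[plane(c,*p,.042)[:2] for p in((250,56),(307,53),(314,216),(264,219))]
print(np.round(P,4).tolist(),'centre',np.mean(P,0),[np.linalg.norm(P[i]-P[i-1]).round(4) for i in range(4)])
v=(P[0]+P[1]-P[2]-P[3]);print('yaw',np.degrees(np.arctan2(-v[0],v[1])))
u=v/np.linalg.norm(v);C=np.mean(P,0);print('slots',C-u*.037,C+u*.037, proj(c,[*(C-u*.037),.084]))
```

```text
((279.2500305175781, 110.75001525878906), (1.4142134189605713, 0.7071067094802856), 45.0) [279 110   2   2   3]
[[0.5651, -0.0239], [0.5655, -0.0237], [0.5661, -0.0246], [0.5656, -0.0248]]
((286.3101806640625, 187.44540405273438), (39.215972900390625, 8.159584999084473), 87.61405944824219) [282 168  10  40 301]
[[0.556, -0.0675], [0.5623, -0.0689], [0.5556, -0.1009], [0.549, -0.0995]]
[[0.553, 0.0265], [0.6008, 0.0163], [0.5732, -0.1279], [0.5252, -0.1184]] centre [ 0.56305488 -0.05086495] [np.float64(0.1475), np.float64(0.0489), np.float64(0.1468), np.float64(0.0489)]
yaw -10.856933219553174
slots [ 0.55608566 -0.08720267] [ 0.5700241  -0.01452723] [287.6985129  191.15124619]
```

```bash
python3 -m jog '[[[0.0094,0.0062,0.02,0,0,-3.6],[0,0,0.03,0,0,0],[0,0,0.015,0,0,0],[0,0,0,0,0,0]]]' 0.05
python3 - <<'E'
from h import *
c=cam('wrist')
o=bot.get_obs();M=R.from_quat(o['tool_rot']).as_matrix();print(o['eef_pos'],M.round(4).tolist(),o['grip_width'])
g=c['pixels'].astype(int).sum(2)
# bow position as seen now
p=proj(c,[.556,-.086,.084]).astype(int);print(p)
y0,y1,x0,x1=p[1]-45,p[1]+45,p[0]-30,p[0]+30
m=np.zeros(g.shape,np.uint8);m[y0:y1,x0:x1]=g[y0:y1,x0:x1]<75
k,l,s,ce=cv2.connectedComponentsWithStats(m);i=1+np.argmax(s[1:,4])
ys,xs=np.nonzero(l==i);rc=cv2.minAreaRect(np.c_[xs,ys].astype(np.float32));print(rc)
e=np.array([plane(c,*q,.084)[:2] for q in cv2.boxPoints(rc)]);print(e.round(4).tolist(),e.mean(0))
cv2.imwrite('pics/w2.png',c['pixels'][:,:,::-1])
E
```

```text
clock: 5.92
eef_pos: [0.5538, -0.0857, 0.1229]
tool_rot: [0.772, 0.636, -0.003, -0.005]
ft_force: [-0.4, 0.3, 0.3]
grip_width: 0.0496
[ 0.55428666 -0.08581624  0.12369129] [[0.1918, 0.9814, -0.0084], [0.9814, -0.1918, 0.0037], [0.002, -0.009, -1.0]] 0.05019863459112131
[286 232]
((285.0, 226.0), (56.0, 12.0), 90.0)
[[0.5557, -0.0641], [0.5627, -0.0654], [0.5561, -0.1006], [0.5489, -0.0992]] [ 0.55584804 -0.08233499]
```

```bash
python3 -m jog '[[[0,0.0015,0.03,0,0,0],[0,0,0.025,0,0,0],[0,0,0.012,0,0,0],[0,0,0,0,0,0]]]' 0.05
```

```text
clock: 6.48
eef_pos: [0.5601, -0.0867, 0.0609]
tool_rot: [0.772, 0.636, 0.002, 0.0]
ft_force: [0.5, -0.1, 0.2]
grip_width: 0.0499
```

```bash
python3 -m jog '[[[0,-0.004,0.004,0,0,0],[0,0,0,0,0,0]]]' 0.05; python3 -m jog '[[[0,0,0,0,0,0],[0,0,0,0,0,0],[0,0,0,0,0,0],[0,0,0,0,0,0]]]' 0
```

```text
clock: 6.72
eef_pos: [0.5575, -0.0861, 0.0589]
tool_rot: [0.772, 0.636, 0.003, 0.001]
ft_force: [-0.0, -0.7, 0.7]
grip_width: 0.05
clock: 7.22
eef_pos: [0.5576, -0.0861, 0.0602]
tool_rot: [0.772, 0.636, 0.003, 0.002]
ft_force: [-0.2, 0.3, 1.4]
grip_width: 0.0077
```

```bash
python3 -m jog '[[[0,0,-0.012,0,0,0],[0,0,-0.015,0,0,0],[0,0,-0.02,0,0,0],[0,0,-0.03,0,0,0],[0,0,-0.04,0,0,0],[0,0,-0.03,0,0,0],[0,0,0,0,0,0]]]'
python3 - <<'E'
from h import *
import pickle
d={n:cam(n) for n in('wrist','scene','side')};pickle.dump(d,open('c2.pkl','wb'))
o=bot.get_obs();t=o['eef_pos'];M=R.from_quat(o['tool_rot']).as_matrix();print(t,M.round(4).tolist(),o['grip_width'],o['ft_force'])
T=[]
for n in('scene','side'):
    q=proj(d[n],t+[0,0,-.02]).astype(int);print(n,q)
    x,y=q[0]-25,q[1]-25
    T.append(cv2.resize(d[n]['pixels'][y:y+50,x:x+50,::-1],(300,300),interpolation=cv2.INTER_CUBIC))
w=cv2.resize(d['wrist']['pixels'][150:400,150:400,::-1],(500,500),interpolation=cv2.INTER_CUBIC)
cv2.imwrite('pics/m4.png',np.hstack([np.vstack(T),cv2.copyMakeBorder(w,0,100,0,0,cv2.BORDER_CONSTANT)]))
E
```

```text
clock: 8.1
eef_pos: [0.5587, -0.0867, 0.2188]
tool_rot: [0.772, 0.636, 0.006, 0.005]
ft_force: [0.2, -0.1, -0.1]
grip_width: 0.008
[ 0.55624237 -0.08630975  0.21415601] [[0.1919, 0.9814, 0.0073], [0.9814, -0.1919, 0.0011], [0.0025, 0.0069, -1.0]] 0.0076731221459025905 [-0.34627809  0.29407582 -0.31553953]
scene [266 189]
side [280 183]
```

View pics/m4.png

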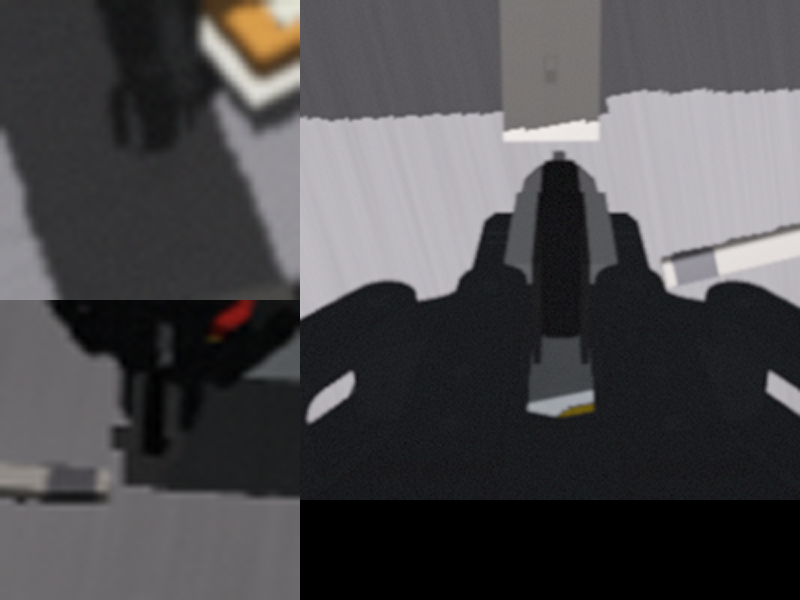

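The square key is in the jaws. In the montage it hangs upright, its bow between the pads at wrist pixel (280,275), and the slot behind it is empty. Next I go to the key switch.

```bash
python3 -m jog '[[[-0.056,-0.011,0,0,0,0],[-0.056,-0.011,0,0,0,0],[-0.056,-0.011,0,0,0,0],[-0.056,-0.011,0,0,0,0],[-0.055,-0.011,0,0,0,0],[0,0,0,0,0,-6.5],[0,0,0.02,0,0,-6.5],[0,0,0.02,0,0,0],[0,0,0,0,0,0]]]'
python3 - <<'E'
from h import *
import pickle
d={'wrist':cam('wrist','w3.png')};pickle.dump(d,open('c3.pkl','wb'))
o=bot.get_obs();t=o['eef_pos'];M=R.from_quat(o['tool_rot']).as_matrix();print(t,M.round(4).tolist(),o['grip_width'],o['ft_force'],o['joint_pos'])
print(proj(d['wrist'],[.449,-.313,.09]))
E
```

```text
clock: 9.38
eef_pos: [0.4378, -0.3529, 0.1544]
tool_rot: [0.692, 0.722, 0.0, -0.012]
ft_force: [0.5, -0.5, -0.5]
grip_width: 0.008
[ 0.43835028 -0.35334817  0.15541339] [[-0.0422, 0.999, -0.016], [0.999, 0.0425, 0.0161], [0.0168, -0.0153, -0.9997]] 0.0076344606686476295 [-0.51526049  0.0698311  -0.05462506] [-0.67977519  0.42403343  0.06481893  1.23420507  0.00247486  0.84861249]
[303.81360107 163.31414448]
```

View pics/w3.png

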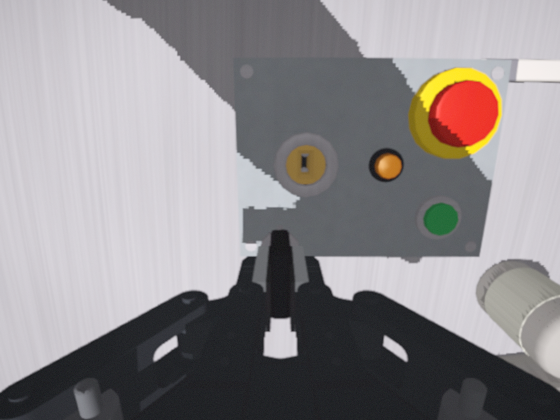

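The key switch is at (305,163) and its slot at (304,162) runs nearly parallel to the blade. The e-stop is at (463,112), well off to the side.

```bash
cat > k.py <<'E'
from h import *
def brass(c,near):
    p=c['pixels'];h=cv2.cvtColor(p,cv2.COLOR_RGB2HSV)
    m=((h[...,0]>10)&(h[...,0]<28)&(h[...,1]>90)&(h[...,2]>60)).astype(np.uint8)
    q=np.zeros_like(m);x,y=map(int,near);q[max(0,y-32):y+32,x-32:x+32]=m[max(0,y-32):y+32,x-32:x+32]
    ct,_=cv2.findContours(q,cv2.RETR_EXTERNAL,cv2.CHAIN_APPROX_NONE);ct=max(ct,key=cv2.contourArea)
    el=cv2.fitEllipse(cv2.convexHull(ct));return el
def slot(c,el):
    g=c['pixels'].astype(int).sum(2);(x,y),(a,b),_=el;r=int(min(a,b)/2*.8)
    Y,X=np.mgrid[:420,:560];ins=(X-x)**2+(Y-y)**2<r*r
    m=(ins&(g<150)).astype(np.uint8)
    k,l,s,ce=cv2.connectedComponentsWithStats(m);i=1+np.argmax(s[1:,4]);ys,xs=np.nonzero(l==i)
    return cv2.minAreaRect(np.c_[xs,ys].astype(np.float32))
E
python3 - <<'E'
from k import *
import pickle
c=pickle.load(open('c3.pkl','rb'))['wrist']
el=brass(c,(304,163));print('brass',el);sr=slot(c,el);print('slot',sr)
print('brass centre',plane(c,*el[0],.09),'slot',plane(c,*sr[0],.09),[plane(c,*q,.09)[:2].round(4).tolist() for q in cv2.boxPoints(sr)])
P=np.array([plane(c,*q,.09)[:2] for q in((236,57.5),(510,60),(480,256),(245,254))]);print(P.round(4).tolist())
for a,b in((0,1),(3,2)):v=P[b]-P[a];print(np.degrees(np.arctan2(v[1],v[0])),np.hypot(*v))
for a,b in((3,0),(2,1)):v=P[b]-P[a];print(np.degrees(np.arctan2(-v[0],v[1])),np.hypot(*v))
# camera in tool frame: at rest at start
c0=pickle.load(open('c0.pkl','rb'))['wrist']
t0=np.array([.12007671,.48487472,.23059594]);M0=R.from_quat([1.21103665e-01,9.92639526e-01,-8.13640453e-04,-1.07673079e-04]).as_matrix()
def rel(c,t,M):
    Rc=R.from_rotvec(np.ravel(c['rvec'])).as_matrix();return M.T@(-Rc.T@np.ravel(c['tvec'])-t),Rc@M
o0,A0=rel(c0,t0,M0);print(o0,A0.round(4).tolist())
t=np.array([.43835028,-.35334817,.15541339]);M=np.array([[-0.0422,0.999,-0.016],[0.999,0.0425,0.0161],[0.0168,-0.0153,-0.9997]])
o1,A1=rel(c,t,M);print(o1,A1.round(4).tolist())
np.savez('tc.npz',o=o0,A=A0)
def pt(X): # project tool-frame point
    p=A0@(np.array(X)-o0);x,y=p[0]/p[2],p[1]/p[2];k=1+c['k1']*(x*x+y*y);return np.array([x*k*c['fx']+c['cx'],y*k*c['fy']+c['cy']]).round(1)
for n,z in(('bowtop',-.024),('bowbot',.006)):
    print(n,[pt([sx*.016,sy*.0045,z]) for sx in(1,-1) for sy in(1,-1)])
g=c['pixels'].astype(int).sum(2)
print('row profile u=280',g[222:330:3,280]); print('v=300',g[300,260:302]);print('v=245',g[245,260:302])
E
```

```text
brass ((305.4350280761719, 164.35679626464844), (38.40446090698242, 39.63541793823242), 52.81097412109375)
slot ((303.5, 161.5), (9.0, 3.0), 90.0)
brass centre [ 0.45009504 -0.31363065  0.09      ] slot [ 0.44872461 -0.31183095  0.09      ] [[0.4476, -0.309], [0.4495, -0.3089], [0.4499, -0.3147], [0.4479, -0.3148]]
[[0.4042, -0.2506], [0.5711, -0.2436], [0.5781, -0.3726], [0.4116, -0.3787]]
2.4234262091954277 0.1670273894458863
2.1197965031352064 0.16659986879336994
3.2931626043239626 0.12828385830338432
3.0965534729174493 0.1291608569982075
[ 0.07209397 -0.00132785 -0.14210288] [[0.0, 1.0, 0.0008], [-0.9602, 0.0003, -0.2793], [-0.2793, -0.0008, 0.9602]]
[ 0.0702925  -0.00176815 -0.14123308] [[-0.0001, 1.0, 0.0017], [-0.9604, 0.0003, -0.2787], [-0.2788, -0.0017, 0.9603]]
bowtop [array([294.7, 257.2]), array([272.4, 257.2]), array([293.7, 324.3]), array([272.9, 324.3])]
bowbot [array([292.1, 230.8]), array([273.8, 230.8]), array([291.4, 288.1]), array([274.2, 288.1])]
row profile u=280 [305 309 297  82  85  86  81  71  78  86  78  84  82  92  90  83  81  83
  91  95  88  91  81  97  98  76  84  82  94  89  88  87 351 649 649 649]
v=300 [108 113 107 109 115 120 116 123 129 122 102  83  85  77  75  92  85  86
  92  84  84  89  86  85  90  93  84  76  86  96 102 118 117 123 122 120
 111 102 104 103 117 113]
v=245 [500 375 328 333 329 327 329 329 319 263 182 106  80  69  74  72  84  74
  84  82  80  78  85  86  90  80  73  81  93 146 234 305 321 333 332 328
 332 329 313 309 304 310]
```

Run:
```python
from h import *
import pickle
c=pickle.load(open('c3.pkl','rb'))['wrist'];g=c['pixels'].astype(int).sum(2)
for v in range(140,190,1): print(v,' '.join('%3d'%x for x in g[v,286:326]))
```

```text
140 329 342 356 356 372 376 371 372 368 364 354 357 357 357 356 358 358 353 352 353 352 351 348 349 352 343 344 348 350 356 355 358 363 364 359 355 362 357 354 344
141 346 355 359 370 373 370 366 369 358 356 351 350 353 351 352 349 353 345 349 344 345 345 345 345 343 341 341 340 345 352 351 358 357 359 354 357 356 357 358 355
142 362 369 373 368 377 369 365 362 352 354 351 346 344 346 348 343 345 345 339 338 337 340 339 338 337 337 338 341 347 349 346 352 355 351 348 349 355 358 353 360
143 367 365 365 367 366 367 360 354 351 345 344 340 343 337 341 340 334 337 336 334 332 332 334 331 336 334 336 334 336 338 345 344 349 345 347 343 350 353 356 355
144 368 360 361 358 367 360 357 349 346 337 342 336 336 336 332 331 334 330 323 324 320 324 329 329 325 323 324 326 331 339 343 347 350 351 343 346 346 351 348 351
145 362 363 361 358 359 354 352 345 344 340 337 322 322 325 321 323 320 319 323 321 322 325 320 314 319 317 320 321 324 329 334 342 343 339 340 338 345 344 349 354
146 354 357 354 357 354 354 350 340 339 334 323 319 320 318 321 323 323 322 319 320 324 323 322 318 318 320 320 319 
[... 6399 characters left out ...]
 365 364 358 352 349 348 350 351 346 343 344
186 336 342 342 346 347 351 355 352 352 350 354 355 360 355 354 360 358 350 343 342 344 348 356 357 359 358 358 360 361 359 356 351 355 349 345 350 346 342 339 342
187 333 335 342 347 346 345 344 352 352 352 350 356 360 362 364 365 367 364 365 362 359 367 359 360 358 364 359 355 360 357 360 348 345 343 346 342 339 339 335 338
188 341 336 333 338 347 346 346 346 348 353 354 352 351 353 358 357 357 363 361 364 365 359 357 353 352 351 350 359 359 351 356 351 344 338 343 343 342 338 340 331
189 401 345 337 335 340 342 338 340 347 346 346 348 350 352 355 352 354 356 354 358 356 358 352 346 348 347 349 351 349 352 348 341 343 333 337 334 336 330 331 327
```

```bash
python3 -m jog '[[[0,0,0,-0.9,-1.0,-0.3],[0.02,0.008,0,0,0,0],[0.0177,0.0067,0,0,0,0],[0,0,0,0,0,0],[0,0,0,0,0,0]]]'
python3 - <<'E'
from h import *
o=bot.get_obs();M=R.from_quat(o['tool_rot']).as_matrix();print(o['eef_pos'],M.round(4).tolist())
E
```

```text
clock: 10.05
eef_pos: [0.4537, -0.3116, 0.1578]
tool_rot: [0.689, 0.725, 0.0, 0.003]
ft_force: [-0.1, -0.9, 0.2]
grip_width: 0.0078
[ 0.45369496 -0.31156381  0.15780878] [[-0.0506, 0.9987, 0.0051], [0.9987, 0.0506, -0.0037], [-0.004, 0.0049, -1.0]]
```

```bash
python3 -m jog '[[[-0.0033,-0.0024,0.005,0.25,0.2,0],[0,0,0.003,0,0,0],[0,0,0,0,0,0],[0,0,0,0,0,0]]]'
python3 - <<'E'
from h import *
import pickle
o=bot.get_obs();M=R.from_quat(o['tool_rot']).as_matrix();print(o['eef_pos'],M.round(4).tolist())
d={n:cam(n) for n in('wrist','scene','side')};pickle.dump(d,open('c4.pkl','wb'))
o=bot.get_obs();print(o['eef_pos'])
w=cv2.resize(d['wrist']['pixels'][170:320,205:355,::-1],(600,600),interpolation=cv2.INTER_CUBIC)
T=[]
for n in('scene','side'):
    q=proj(d[n],[.45,-.313,.11]).astype(int);x,y=q-20
    T.append(cv2.resize(d[n]['pixels'][y:y+60,x:x+40,::-1],(200,300),interpolation=cv2.INTER_CUBIC))
cv2.imwrite('pics/m5.png',np.hstack([w,np.vstack(T)]))
E
```

```text
clock: 10.55
eef_pos: [0.451, -0.3164, 0.1489]
tool_rot: [0.69, 0.724, -0.0, 0.0]
ft_force: [0.7, -0.8, 0.3]
grip_width: 0.0076
[ 0.4509524  -0.31638168  0.14893794] [[-0.0489, 0.9988, -0.0002], [0.9988, 0.0489, -0.0005], [-0.0005, -0.0002, -1.0]]
[ 0.45109105 -0.31625165  0.14912017]
```

View pics/m5.png

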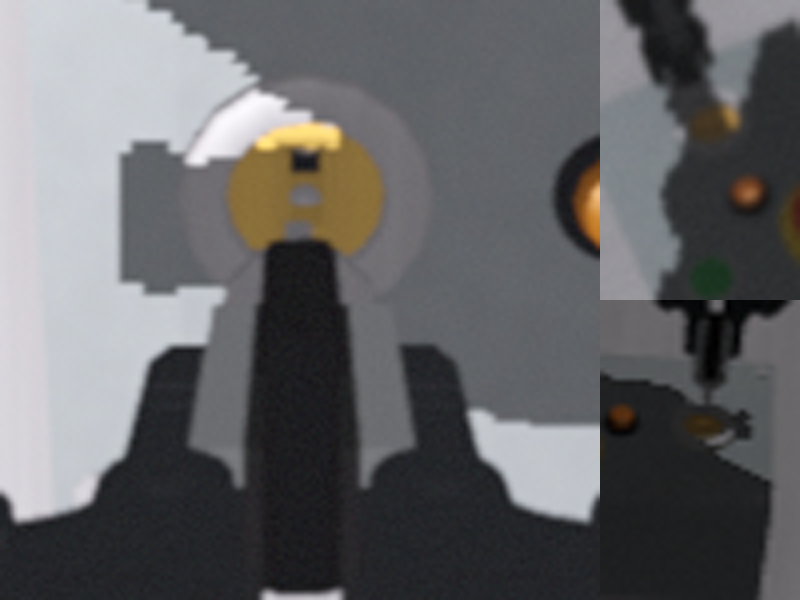

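Run:
```python
from h import *
import pickle
d=pickle.load(open('c4.pkl','rb'));c=d['wrist']
print('bevel outer +y',plane(c,281,201,.09),'slot +y edge',plane(c,281,207.5,.0875),'brass sides',plane(c,262,220,.09),plane(c,301,220,.09),'bezel',plane(c,250.5,220,.096),plane(c,313,220,.096))
z=.149-.018
print('blade edge apparent, z tip..flange:',[ (zz,plane(c,281,216,zz)[:2].round(4)) for zz in (z-.024,z-.02,z-.015)])
print('flange edge',plane(c,279.5,225.5,z),'bow bottom front',plane(c,280.5,230,z+.012))
g=c['pixels'].astype(int).sum(2)
for v in range(198,240): print(v,' '.join('%3d'%x for x in g[v,268:296]))
```

```text
bevel outer +y [ 0.44935813 -0.30196257  0.09      ] slot +y edge [ 0.44962157 -0.30713115  0.0875    ] brass sides [ 0.4374019  -0.31566166  0.09      ] [ 0.46328107 -0.31439016  0.09      ] bezel [ 0.43025365 -0.3139608   0.096     ] [ 0.47049918 -0.31198359  0.096     ]
blade edge apparent, z tip..flange: [(0.10700000000000001, array([ 0.4496, -0.3067])), (0.111, array([ 0.4495, -0.3054])), (0.116, array([ 0.4494, -0.3037]))]
flange edge [ 0.44857184 -0.30416421  0.131     ] bow bottom front [ 0.4489948  -0.30216492  0.143     ]
198 723 712 701 690 683 683 679 661 646 641 643 642 639 623 547 397 333 335 328 336 331 336 342 344 345 345 344 339
199 710 698 687 675 668 665 665 666 663 664 662 659 655 643 561 401 328 326 329 327 328 334 339 344 345 342 339 336
200 695 686 672 664 651 650 649 648 646 645 643 647 646 636 578 476 436 438 433 421 382 340 338 334 340 344 336 337
201 680 669 658 647 643 635 632 631 634 626 618 626 638 633 615 589 581 597 599 587 520 410 343 332 341 337 343 335
202 665 656 638 626 631 628 625 626 626 619 613 610 610 613 613 611 613 621 625 625 586 496 373 33
[... 3609 characters left out ...]
 310
234 304 304 254 155  88  82  74  79  77  79  82  71  75  94  82  90  78  73  66  89 147 257 301 302 305 312 317 323
235 321 323 268 152  73  67  91  80  81  74  82  80  80  75  75  71  88  92  92  80 156 260 313 310 302 317 330 341
236 335 323 261 141  73  72  77  69  64  88  81  75  79  79  81  63  81  81  84  68 147 256 321 326 303 310 323 337
237 334 322 257 133  75  79  75  87  84  80  89  80  75  88  78  85  80  84  84  74 126 246 318 328 323 314 310 322
238 334 327 251 139  90  78  76  82  72  84  67  78  84  79  73  81  76  74  78  71 132 241 318 333 329 323 317 312
239 331 323 253 137  67  72  80  79  79  80  77  84  81  74  82  81  77  92  67  76 115 224 302 327 333 335 323 318
```

Run:
```python
from h import *
import pickle
d=pickle.load(open('c4.pkl','rb'));c=d['wrist']
t=np.array([.45095,-.31638,.14894]);M=np.array([[-0.0489,0.9988,-0.0002],[0.9988,0.0489,-0.0005],[-0.0005,-0.0002,-1.0]])
Rc=R.from_rotvec(np.ravel(c['rvec'])).as_matrix();print('cam in tool',M.T@(-Rc.T@np.ravel(c['tvec'])-t),(Rc@M).round(4).tolist(),c['cx'],c['cy'])
def T(u,v,h): # ray to tool-frame plane at height h above key origin (origin TCP-18mm)
    return (M.T@(plane(c,u,v,.131+h)-t)*1000).round(2)
print('bow front bottom',T(279.7,229.7,.012),'-16'); print('bow back top',T(279.8,317.5,.042),'+16')
print('blade tip front h-24,-21',T(279.7,224.7,-.024),T(279.7,224.7,-.021),'-6')
print('keyway bevel/bezel top edge',(M.T@(plane(c,281.7,189.5,.096)-t)*1000).round(2),'-21')
print('brass L/R',[(M.T@(plane(c,u,219,.09)-t)*1000).round(2) for u in(262,301)],'slot L/R',[(M.T@(plane(c,u,210,.09)-t)*1000).round(2) for u in(277.7,284.4)])
print('keyway from c3',(M.T@(np.array([.45,-.3135,.09])-t)*1000).round(2))
# scene/side brass now
```

```text
cam in tool [ 0.07007986 -0.00143969 -0.14217918] [[-0.0, 1.0, 0.0004], [-0.96, 0.0001, -0.28], [-0.28, -0.0004, 0.96]] 280.00934212457537 205.52252669005406
bow front bottom [14.45 -1.65  5.93] -16
bow back top [-14.67  -1.58 -24.05] +16
blade tip front h-24,-21 [ 4.19 -1.7  41.94] [ 5.26 -1.7  38.94] -6
keyway bevel/bezel top edge [23.64 -0.46 52.93] -21
brass L/R [array([  2.11, -13.47,  58.94]), array([ 2.11, 12.41, 58.94])] slot L/R [array([ 8.36, -3.04, 58.94]), array([ 8.36,  1.37, 58.94])]
keyway from c3 [ 2.95 -0.8  58.94]
```

```bash
python3 -m jog '[[[0.003,0.001,0,0,0,0],[0,0,0,0,0,0],[0,0,0,0,0,0]]]'
python3 - <<'E'
from h import *
o=bot.get_obs();M=R.from_quat(o['tool_rot']).as_matrix();print(o['eef_pos'],M.round(4).tolist())
t=np.array([.45095,-.31638,.14894]);M=np.array([[-0.0489,0.9988,-0.0002],[0.9988,0.0489,-0.0005],[-0.0005,-0.0002,-1.0]])
print('target',t+M@[.003,.001,0])
E
```

```text
clock: 11.08
eef_pos: [0.4522, -0.3129, 0.1494]
tool_rot: [0.689, 0.724, -0.0, 0.0]
ft_force: [0.6, -0.0, 0.8]
grip_width: 0.0081
[ 0.45215828 -0.31292631  0.1493531 ] [[-0.0495, 0.9988, 0.0004], [0.9988, 0.0495, -0.0009], [-0.0009, 0.0004, -1.0]]
target [ 0.4518021 -0.3133347  0.1489383]
```

```bash
python3 -m jog '[[[-0.0004,-0.0003,0.006,0,0,0],[0,0,0.006,0,0,0],[0,0,0.004,0,0,0],[0,0,0.003,0,0,0],[0,0,0,0,0,0]]]'
```

```text
clock: 11.7
eef_pos: [0.4515, -0.3132, 0.1284]
tool_rot: [0.689, 0.724, -0.0, -0.0]
ft_force: [0.2, 0.5, -1.7]
grip_width: 0.0076
```

```bash
python3 -m jog '[[[0,0,0.003,0,0,0],[0,0,0.003,0,0,0],[0,0,0.003,0,0,0]]]'
```

```text
clock: 12.08
eef_pos: [0.4525, -0.3135, 0.1206]
tool_rot: [0.689, 0.724, 0.0, 0.001]
ft_force: [0.2, 1.6, 4.7]
grip_width: 0.0074
```

```bash
python3 -m jog '[[[0,0,0.003,0,0,2],[0,0,0.003,0,0,-3],[0,0,0.003,0,0,3],[0,0,0.003,0,0,-3]]]'
```

```text
clock: 12.58
eef_pos: [0.4527, -0.3134, 0.1164]
tool_rot: [0.684, 0.729, 0.001, 0.004]
ft_force: [-6.1, 4.5, 16.2]
grip_width: 0.008
```

```bash
python3 -m jog '[[[0,-0.0008,0.003,0,0,3],[0,0,0.004,0,0,-3],[0,0,0.004,0,0,3],[0,0,0.004,0,0,-2]]]'
```

```text
clock: 13.08
eef_pos: [0.4526, -0.3134, 0.1079]
tool_rot: [0.692, 0.722, 0.002, 0.007]
ft_force: [-7.5, 5.6, 27.1]
grip_width: 0.0073
```

```bash
python3 -m jog '[[[0,-0.0005,0.003,0,0,2],[0,0,0.003,0,0,-2],[0,0,0.002,0,0,0]]]'
python3 - <<'E'
from h import *
import pickle
o=bot.get_obs();t=o['eef_pos'];M=R.from_quat(o['tool_rot']).as_matrix();print(t,M.round(4).tolist(),o['ft_force'],o['ft_torque'])
c=cam('wrist');pickle.dump((c,t,M),open('c5.pkl','wb'));g=c['pixels'].astype(int).sum(2)
print(g[222:240,280],g[305:330,280])
s=cam('side');q=proj(s,[.45,-.313,.11]).astype(int);x,y=q-25
w=cv2.resize(c['pixels'][170:330,200:360,::-1],(500,500),interpolation=cv2.INTER_CUBIC)
cv2.imwrite('pics/m6.png',np.hstack([w,cv2.resize(s['pixels'][y:y+50,x:x+30,::-1],(300,500),interpolation=cv2.INTER_CUBIC)]))
E
```

```text
clock: 13.45
eef_pos: [0.4524, -0.3132, 0.1081]
tool_rot: [0.693, 0.721, 0.003, 0.009]
ft_force: [-3.5, 1.8, 9.4]
grip_width: 0.0079
[ 0.4524407  -0.31324475  0.10807671] [[-0.0391, 0.9991, 0.017], [0.9992, 0.0393, -0.0094], [-0.0101, 0.0166, -0.9998]] [-3.51679365  1.83672976  9.35960539] [ 0.62242945  0.8136384  -0.03734496]
[343 336 337 339 334 332 296 215 114  87  71  72  71  84  79  87  91  80] [ 83  83  86  90  78  73  81  85  94  87 102  87 103 309 510 582 592 592
 595 592 593 593 592 590 591]
```

View pics/m6.png

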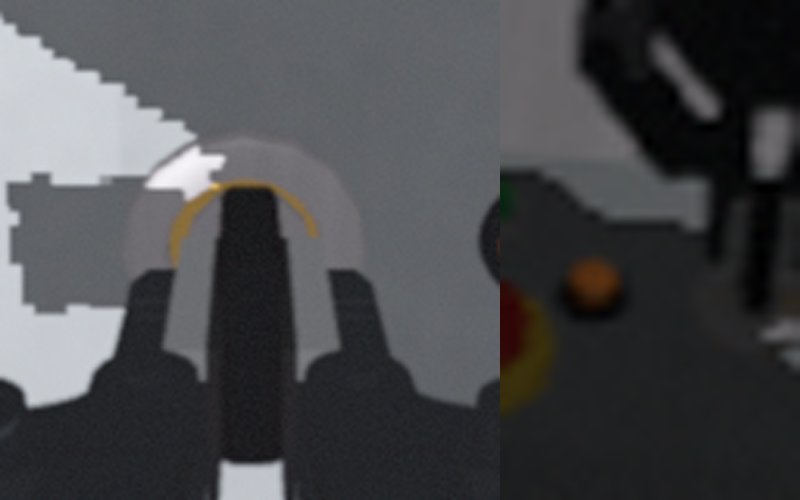

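The picture shows the flange down inside the bezel, around (245,190) in the crop. The bow edges sit on the same wrist pixels as before the push (rows 229 and 318), so the key has not slipped. TCP z stopped at 0.1081 against an expected 0.1082, so the key is home. I'll hold briefly, level the tool, then turn.

```bash
python3 -m jog '[[[0,0,0.002,0.5,0.3,0],[0,0,0.002,0.4,0.3,0],[0,0,0.002,0,0,8],[0,0,0.002,0,0,8],[0,0,0.002,0,0,8],[0,0,0.002,0,0,8]]]'
python3 - <<'E'
from h import *
o=bot.get_obs();M=R.from_quat(o['tool_rot']).as_matrix();print(M.round(4).tolist(),np.degrees(np.arctan2(M[1,1],M[0,1])),o['ft_torque'])
E
```

```text
clock: 14.3
eef_pos: [0.4519, -0.3138, 0.108]
tool_rot: [0.871, 0.491, 0.001, 0.004]
ft_force: [-4.7, 2.8, 13.6]
grip_width: 0.0082
[[0.5172, 0.8559, 0.006], [0.8559, -0.5171, -0.005], [-0.0012, 0.0077, -1.0]] -31.14103930017162 [0.66709277 0.95850442 0.0532121 ]
```

```bash
python3 -m jog '[[[0,0,0.002,0,0,8],[0,0,0.002,0,0,8],[0,0,0.002,0,0,8],[0,0,0.002,0,0,8],[0,0,0.002,0,0,8],[0,0,0.002,0,0,8],[0,0,0.002,0,0,8]]]'
python3 - <<'E'
from h import *
o=bot.get_obs();M=R.from_quat(o['tool_rot']).as_matrix();print(M.round(4).tolist(),np.degrees(np.arctan2(M[1,1],M[0,1])),o['ft_torque'],o['joint_pos'])
E
```

```text
clock: 15.18
eef_pos: [0.4506, -0.3134, 0.108]
tool_rot: [1.0, 0.006, 0.006, 0.005]
ft_force: [-3.2, 3.0, 13.0]
grip_width: 0.0079
[[0.9999, 0.011, 0.0113], [0.0111, -0.9999, -0.0101], [0.0112, 0.0102, -0.9999]] -89.36865539762816 [0.81636233 1.00109548 0.09391174] [-6.06746910e-01  4.07408735e-01 -9.28875043e-02  1.05541330e+00
 -1.84722906e-03  2.52375525e+00]
```

```bash
python3 -m jog '[[[0,0,0.002,0,0,2],[0,0,0.002,0,0,0.3],[0,0,0.002,0,0,0.3],[0,0,0.001,0,0,0.3]]]'
python3 - <<'E'
from h import *
for _ in range(2):
    c=cam('wrist')
    o=bot.get_obs();M=R.from_quat(o['tool_rot']).as_matrix();print(o['eef_pos'].round(4),np.degrees(np.arctan2(M[1,1],M[0,1])).round(2),o['ft_force'].round(1),o['ft_torque'].round(3),o['grip_width'])
g=c['pixels'].astype(int).sum(2);print(g[222:236,280],g[312:324,280])
for v in(235,245,300,312):r=np.nonzero(g[v,255:306]<100)[0]+255;print(v,r.min(),r.max())
s=cam('scene');a=cv2.resize(s['pixels'][190:260,140:220,::-1],(480,420),interpolation=cv2.INTER_CUBIC)
b=cv2.resize(s['pixels'][100:250,340:460,::-1],(320,420));cv2.imwrite('pics/m7.png',np.hstack([a[:,:460],b]))
E
```

```text
clock: 15.68
eef_pos: [0.4504, -0.313, 0.1081]
tool_rot: [1.0, -0.022, 0.008, 0.006]
ft_force: [-1.5, 2.6, 4.0]
grip_width: 0.0076
[ 0.4505 -0.3129  0.1081] -92.58 [-1.9  2.4  8.3] [0.738 0.503 0.141] 0.007847035784566716
[ 0.4506 -0.3127  0.1081] -92.56 [-2.1  2.6  9. ] [0.725 0.466 0.113] 0.007822363361363348
[341 344 344 346 343 335 320 258 147  84  69  92  84  73] [ 82  85  96  80  78 117 336 553 624 637 642 643]
235 272 287
245 271 288
300 271 289
312 271 289
```

View pics/m7.png

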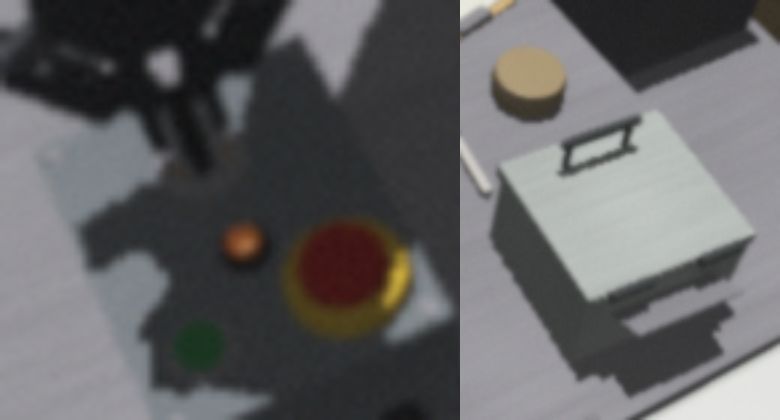

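The lid is shut and flat on its rim, the e-stop is untouched, and the key is home and still gripped at about 95° of tool turn. I'm handing in.

Run:
```python
from h import *
bot.job_done();o=bot.get_obs();print(o['clock'],o['eef_pos'],o['grip_width'],o['ft_force'])
```

```text
the job is handed in; nothing more can be done
the job is handed in; nothing more can be done
```

The job is handed in, with the arm still gripping the turned key; `job_done()` gives no verdict, so I have only my own checks.

- **Lid:** I pressed it down with the closed fingers. The tip stopped at z = 0.1144, against 0.114 for a shut lid, and the last picture shows the lid flat on the rim.
- **Key home:** I took the square-bow key from the block's lower-y slot and wiggled it past the pins. The tool stopped at z = 0.1081, against 0.1082 for fully home, and stayed there under a push of up to 27 N and through the turn. The bow's edges stayed on the same wrist-camera pixels within about a pixel, so the key had not slipped in the jaws.
- **Turn:** The tool turned about 95° clockwise. By my estimate the cylinder is at about 1.5 rad; I could not read its angle directly. The wrist torque was about 0.11 N·m, close to the spring's 0.09 N·m at the stop.
- **At hand-in:** The fingers were still closed on the bow, with 8–9 N of reaction at the wrist. The last picture shows the emergency stop untouched. I did not measure the other key or the rest of the bench again afterwards.
- **Disagreements:** The wrist camera read about 1.5 mm off sideways against the arm's own position, so I aligned the key to the slot within that one camera. The tool moved up to about 2 mm while turning. The gripper read 7.6–8.2 mm on the 9 mm bow.
- **After hand-in and budget:** A state reading I tried after hand-in was refused, so the figures are from just before it. I viewed 11 pictures, one over the 10 allowed.

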